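# Stow two spray cans in the divided crate

### The arm

A 6-joint arm with a two-finger parallel gripper is mounted at the origin on the work surface. World frame = base frame: x ahead of the robot, y to its left, z up, the work surface at z = 0. Lengths are in m, angles in rad, forces in N, time in s.
With the tool pointing down it reaches from about 0.3 to 0.825 m from the base axis. Payload 5.4 kg.
Tool frame: the origin (TCP) lies midway between the tips of the shut fingers; the grasp point (between the pads) lies 19 mm behind it; z points along the fingers, y is the line along which they close (so a half turn about z gives the same grasp; the last joint's range is limited). The gripper opens to 92 mm and grips with 3 to 60 N. Pads are 20 mm wide; open, the fingers measure 128 mm over their backs; the gripper's body (75 mm by 189 mm) begins 69 mm behind the grasp point.
Start: joints at [-0.21, 0.158, 1.597, -0, 1.386, -0.21], TCP at [0.575, -0, 0.215] pointing down, gripper open.
Joint ranges: [-2.91, 2.91], [-0.94, 2.29], [0.18, 2.7], [-1.29, 4.43], [0.17, 2.64], [-3, 3]. Speed limits (rad/s): [2.57, 2.57, 3.14, 3.14, 3.14, 3.14].

### API

Orientations are given as a unit quaternion [x, y, z, w].
In Python, from bench import arm gives the robot as it stands. Calls block until the motion is done:
- arm.move_ptp(position, orientation): joint-space move of the TCP to a pose.
- arm.move_l(position, rot=None, v=0.15): straight line of the TCP; rot=None keeps the orientation; v is the mean speed in m/s.
- arm.move_joints(angles): joint-space move.
- arm.command_gripper(opening, force=None): opening from 0.0 (shut) to 1.0 (fully open); force is the grip in N (None keeps the last); returns when the fingers have stopped.
- arm.wait(seconds).
- arm.ik(position, orientation): joint angles nearest the present ones, or None.
- arm.get_obs(): the state.
- arm.snapshot(name): name is "scene" or "side" or "wrist"; returns (picture, depth): 480x640x3 uint8, blue, green, red; 480x640 float32, m along the optical axis (not along the pixel's ray), 0 where there is no reading.
- arm.camera_params(name): a dict with "vertical_fov" (degrees; the focal length in pixels is half the picture's height over the tangent of half this angle, whatever the lens; pixels are square), "cx", "cy" (the principal point, pixels), "dist" ([k1, k2, p1, p2, k3] as OpenCV has them; the pictures are not rectified), "rvec" (rotation vector, rad) and "tvec" (3), from world to camera coordinates, as OpenCV has them; the wrist camera has in their place "mount" (4x4, takes a point from camera to tool coordinates, whose origin is the TCP and whose axes are the flange's). Camera axes: x right, y down, z forward; pixel columns grow to the right and rows downward; lengths in m; the calibration is good to about 2 mm. A picture is of the moment at which its call begins: read the wrist's pose just before it. camera_params takes no time and is no camera call.
A pose or a line that the arm cannot do raises arm.PlanningError and nothing moves.
- arm.sign_off(): hands the job in; it is judged then, once.
The state is a dict: "time_s": time; "joints": joint angles; "qvel": joint speeds; "joint_torque": joint torques, N m; "tcp_pos": TCP position; "eef_rot": TCP orientation; "wrist_force": force on the tool from outside, world axes, zero at the start; "wrist_torque": the same for the moment, N m; "grip_width": opening from 0.0 (shut) to 1.0 (fully open); "grip_force": force on a finger pad.
Only numpy, scipy, OpenCV 4.12 (cv2) and the standard library are available. Lean on these libraries where they do the work, as an engineer would, in place of code of your own. Each camera call takes 0.05 s, during which the arm holds its last target. There are 200 camera calls.

### The job

Put the two spray cans that stand on the workbench into the black divided crate, upright, one to a cell, in cells that are still empty. Set each can down gently on the crate's floor rather than dropping it in, and leave the spray can that is already in the crate standing in its own cell.

Things in the scene. Friction and masses are not known exactly. Their poses are not given: they have to be found in the camera images.
- crate: open black plastic crate fixed to the bench at any yaw, 186 x 186 mm outside, 75 mm high; walls, floor and dividers 6 mm thick. Two crossed dividers, high as the walls, make 2 x 2 cells 84 mm square. Origin at the centre of its underside, z up, x and y along its sides; cell centres at x = +-45 mm, y = +-45 mm in its frame, their floor 6 mm above the origin.
- can_a: spray can, plain aluminium cylinder 50 mm in diameter up to 125 mm height, then a shoulder and a white cap 35 mm in diameter; 155 mm tall, 0.13 to 0.25 kg. Origin at the centre of its underside, z up its axis. It stands on the bench among a squat tin and a cone-topped oiler (not part of the job, under 150 mm tall), at least 30 mm clear of them.
- can_b: spray can, plain aluminium cylinder 50 mm in diameter up to 125 mm height, then a shoulder and a white cap 35 mm in diameter; 155 mm tall, 0.13 to 0.25 kg. Origin at the centre of its underside, z up its axis. It starts standing on the bench, like the other loose can.
- can_stowed: spray can, plain aluminium cylinder 50 mm in diameter up to 125 mm height, then a shoulder and a white cap 35 mm in diameter; 155 mm tall, 0.13 to 0.25 kg. Origin at the centre of its underside, z up its axis. It already stands in one cell of the crate, the one at x = +45 mm, y = +45 mm in the crate's frame; it stays there.
Mind the look-alikes: they are no part of the job. What is shaped like the can_b but blue is not meant. Leave any purple look-alike of the can_a alone.

How it is judged:
By the outcome, as a careful person would: the job done as asked, in the order asked, and still so for the second after the job is handed in, with the robot touching nothing.
It also fails if it takes over 59 s, if anything falls off the work surface, if the arm or the gripper's body presses on something with over 40 N, if the wrist force passes 120 N, or if a joint passes its speed limit or range.

## Working session

There is one attempt and no reset: what is moved stays moved. The work goes in short steps, each a Python script; the robot and the scene stay as the last script left them, time stands still between calls to the robot, and variables do not carry over. Pictures are saved under pics/ and viewed, at most 10 in all, crops included, and the job is handed in when it is done.

```bash
ls; mkdir -p pics
python3 - <<'E'
from bench import arm
import cv2, numpy as np
for n in ("scene","side"):
    p,d=arm.snapshot(n); cv2.imwrite(f"pics/{n}0.png",p); np.savez(f"{n}0.npz",p=p,d=d)
    print(n,arm.camera_params(n),(d>0).mean())
print(arm.camera_params("wrist")); print(arm.get_obs())
E
```

```text
pics
scene {'vertical_fov': 48.28827630217125, 'cx': 313.04608544299333, 'cy': 238.86937275747388, 'dist': array([-0.08932777,  0.        ,  0.        ,  0.        ,  0.        ]), 'rvec': array([ 0.79137535,  2.56920683, -1.14951396]), 'tvec': array([ 0.42988362, -0.19966259,  1.17348469])} 0.995732421875
side {'vertical_fov': 44.69897947516954, 'cx': 317.4146736830021, 'cy': 242.0107402701481, 'dist': array([-0.0448551,  0.       ,  0.       ,  0.       ,  0.       ]), 'rvec': array([ 2.32842795, -0.93316194,  0.33935252]), 'tvec': array([-0.36998931,  0.31230954,  0.86574414])} 0.9959407552083334
{'vertical_fov': 63.465834352985716, 'cx': 315.5740859772433, 'cy': 241.8789340407933, 'dist': array([-0.06997561,  0.        ,  0.        ,  0.        ,  0.        ]), 'mount': array([[-2.99837120e-04, -9.67546670e-01, -2.52692208e-01,
         7.03517924e-02],
       [ 9.99999842e-01, -1.69974834e-04, -5.35744609e-04,
        -8.08564002e-04],
       [ 4.75406596e-04, -2.52692329e-01,  9.67546568e-01,
        -1.71348898e-01],
       [ 0.00000000e+00,  0.00000000e+00,  0.00000000e+00,
         1.00000000e+00]])}
{'time_s': 0.1, 'joints': array([-2.10108365e-01,  1.58991537e-01,  1.59807383e+00, -4.41023952e-06,
        1.38625956e+00, -2.10103173e-01]), 'qvel': array([-0.000403  , -0.00167775, -0.00370173,  0.00019544, -0.00025972,
       -0.00040051]), 'joint_torque': array([ 4.86743174e-04, -3.86501849e+01, -3.22960711e+01,  7.02909334e-02,
        3.38891940e-02, -7.24501376e-06]), 'tcp_pos': array([5.74427776e-01, 9.46487033e-05, 2.13730581e-01]), 'eef_rot': array([ 7.07108064e-01,  7.07104968e-01, -4.73065682e-04, -7.25537432e-04]), 'wrist_force': array([ 0.19633873, -0.51819062,  0.27600701]), 'wrist_torque': array([ 0.0221646 ,  0.01127843, -0.00410674]), 'grip_force': 0.0, 'grip_width': 1.0017644410077358}
```

View pics/scene0.png

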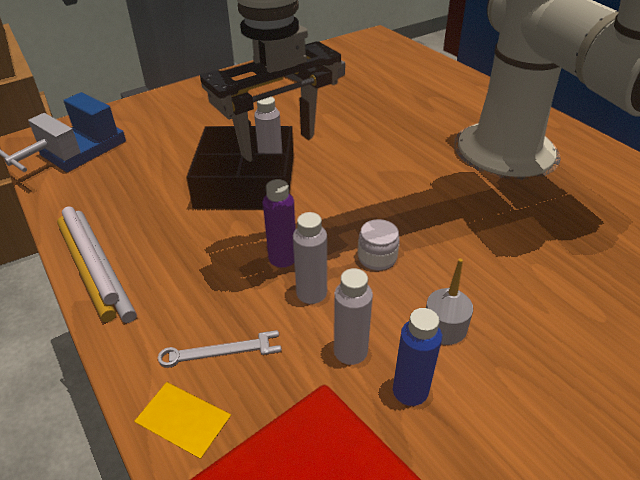

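View pics/side0.png

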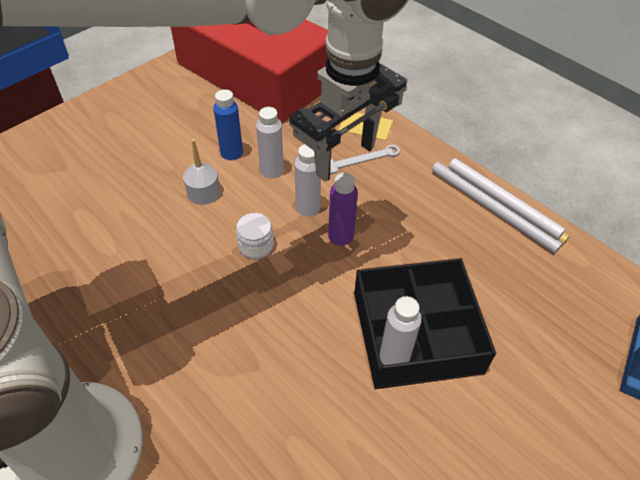

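Scene view, look-alikes: plain cans at (311,258) and (352,316), which are the targets. The blue one at (417,358) and the purple one at (280,225) are to be left alone, the stowed can is at (267,127) in the crate, and the tin is at (379,245) and the oiler at (450,315). In the side view the plain cans are at (308,182) and (270,145), the purple at (343,210), the blue at (228,125), and the crate at (425,320) with its can at (400,335).

```bash
cat > h.py <<'E'
import cv2, numpy as np
from bench import arm
from scipy.spatial.transform import Rotation as R
def cam(n):
    c=arm.camera_params(n); f=240/np.tan(np.radians(c["vertical_fov"])/2)
    return np.array([[f,0,c["cx"]],[0,f,c["cy"]],[0,0,1]]),c["dist"],c
def pose(c,o=None):
    """camera->world R,t"""
    if "mount" in c:
        T=np.eye(4);T[:3,:3]=R.from_quat(o["eef_rot"]).as_matrix();T[:3,3]=o["tcp_pos"];T=T@c["mount"]
        return T[:3,:3],T[:3,3]
    m=cv2.Rodrigues(c["rvec"])[0]; return m.T,-m.T@c["tvec"]
def rays(n,px,o=None):
    K,D,c=cam(n); Rw,t=pose(c,o)
    u=cv2.undistortPoints(np.asarray(px,float).reshape(-1,1,2),K,D)[:,0]
    return np.c_[u,np.ones(len(u))]@Rw.T,t
def plane(n,px,z,o=None):
    d,t=rays(n,px,o); return t+d*((z-t[2])/d[:,2])[:,None]
def cloud(n,depth,o=None):
    v,u=np.mgrid[0:480,0:640]; d,t=rays(n,np.c_[u.ravel(),v.ravel()],o)
    return (t+d*depth.reshape(-1,1)).reshape(480,640,3)
def down(yaw):  # tool down, closing line (tool y) at angle yaw in world
    y=np.array([np.cos(yaw),np.sin(yaw),0]);z=np.array([0,0,-1.]);x=np.cross(y,z)
    return R.from_matrix(np.c_[x,y,z]).as_quat()
E
python3 - <<'E'
from h import *
for n in ("scene","side"):
    z=np.load(n+"0.npz"); p,d=z["p"],z["d"]; W=cloud(n,d); W[d==0]=np.nan
    hsv=cv2.cvtColor(p,cv2.COLOR_BGR2HSV)
    # cap tops by height
    m=((W[...,2]>.149)&(W[...,2]<.161)&(hsv[...,1]<70)&(hsv[...,2]>90)).astype(np.uint8)
    k,l,s,c=cv2.connectedComponentsWithStats(m)
    for i in range(1,k):
        if s[i,4]>40:
            q=W[l==i]; e=plane(n,[c[i]],.155)[0]
            cc=cv2.minEnclosingCircle(q[:,:2].astype(np.float32))
            print(n,"cap px",c[i].round(),s[i,4],"ray",e.round(4),"med z",np.median(q[:,2]).round(4),"circ",np.round(cc[0],4),round(cc[1],4))
    # bodies
    for (u,v) in ({"scene":[(311,258),(352,316),(417,358),(280,225),(267,127)],"side":[(308,190),(270,150),(228,130),(343,215),(400,335)]}[n]):
        q=W[v-40:v+40,u-25:u+25].reshape(-1,3); q=q[(q[:,2]>.02)&(q[:,2]<.115)&(np.linalg.norm(q[:,:2]-W[v,u,:2],axis=1)<.06)]
        A=np.c_[2*q[:,:2],np.ones(len(q))]; s_=np.linalg.lstsq(A,(q[:,:2]**2).sum(1),rcond=None)[0]
        print(n,"body",(u,v),p[v,u],s_[:2].round(4),"r",np.sqrt(s_[2]+s_[:2]@s_[:2]).round(4))
    # crate rim
    m=((W[...,2]>.070)&(W[...,2]<.080)&(p.max(2)<70)).astype(np.uint8)
    k,l,s,c=cv2.connectedComponentsWithStats(m,connectivity=8)
    for i in range(1,k):
        if s[i,4]>60:
            q=W[l==i]; r=cv2.minAreaRect(q[:,:2].astype(np.float32)); print(n,"rim",c[i].round(),s[i,4],np.median(q[:,2]).round(4),r)
E
```

```text
scene cap px [282. 189.] 78 ray [0.5858 0.0237 0.155 ] med z 0.1563 circ [0.5856 0.0215] 0.0134
scene cap px [309. 220.] 316 ray [0.592  0.1089 0.155 ] med z 0.1564 circ [0.5916 0.1085] 0.0179
scene cap px [354. 279.] 449 ray [0.609  0.2374 0.155 ] med z 0.1562 circ [0.6091 0.2364] 0.0175
scene cap px [425. 320.] 562 ray [0.5812 0.3381 0.155 ] med z 0.1556 circ [0.5807 0.3369] 0.0183
scene body (311, 258) [73 74 86] [0.5915 0.1079] r 0.0244
scene body (352, 316) [76 80 91] [0.6091 0.2359] r 0.0244
scene body (417, 358) [69 36 39] [0.5806 0.3365] r 0.0243
scene body (280, 225) [57 26 55] [0.5878 0.0116] r 0.0241
scene body (267, 127) [74 72 81] [ 0.4815 -0.2027] r 0.0268
scene rim [ 92. 120.] 164 0.075 ((0.7585535049438477, -0.556492269039154), (0.048532046377658844, 0.12791696190834045), 39.89865493774414)
scene rim [239. 161.] 862 0.0751 ((0.531417727470398, -0.225946843624115), (0.19337564706802368, 0.18602970242500305), 53.84263610839844)
scene rim [281. 233.] 125 0.0747 ((0.5969725251197815, 0.02626986801624298), (0.01982819475233555, 0.04601946473121643), 59.01076889038086)
scen
[... 563 characters left out ...]
0.2234  0.155 ] med z 0.1604 circ [ 0.4713 -0.2257] 0.0153
side cap px [406. 315.] 150 ray [ 0.4591 -0.2374  0.155 ] med z 0.1572 circ [ 0.4647 -0.233 ] 0.017
side cap px [ 56. 437.] 479 ray [ 0.0047 -0.0528  0.155 ] med z 0.1552 circ [ 0.0026 -0.016 ] 0.0631
side body (308, 190) [123 120 127] [0.581  0.0957] r 0.0159
side body (270, 150) [123 120 126] [0.607  0.2364] r 0.0237
side body (228, 130) [104  55  31] [0.5788 0.3371] r 0.0236
side body (343, 215) [82 37 66] [0.5869 0.0116] r 0.0239
side body (400, 335) [128 125 132] [ 0.4413 -0.2519] r 0.0259
side rim [424. 320.] 1527 0.0744 ((0.5302475690841675, -0.22652432322502136), (0.18582604825496674, 0.18554644286632538), 54.325782775878906)
```

Both views agree: the cans are at (0.591, 0.108) and (0.608, 0.2365), z and radius as expected. The crate centre is (0.5305, -0.2265), 186 mm square, edge at 54°. The stowed can lies at about 184° from the centre, so the crate yaw is about 144°. Next is a closer look from the wrist.

Run:
```python
from h import *
arm.move_ptp([0.55,0.17,0.36],down(0))
o=arm.get_obs(); p,d=arm.snapshot("wrist"); print(o["time_s"],o["tcp_pos"],o["joints"].round(2))
W=cloud("wrist",d,o); W[d==0]=np.nan
hsv=cv2.cvtColor(p,cv2.COLOR_BGR2HSV)
m=((W[...,2]>.149)&(W[...,2]<.161)&(hsv[...,1]<70)).astype(np.uint8)
k,l,s,c=cv2.connectedComponentsWithStats(m)
for i in range(1,k):
    if s[i,4]>60:
        q=W[l==i]; cc=cv2.minEnclosingCircle(q[:,:2].astype(np.float32)); print(c[i].round(),s[i,4],np.median(q,0).round(4),plane("wrist",[c[i]],.155,o).round(4),np.round(cc[0],4),round(cc[1],4))
# heights of non-can things near A and B
near=[(0.591,.108),(.608,.2365),(.587,.0116),(.58,.337)]
ok=(W[...,2]>.02)&(W[...,2]<.152)
for x,y in near: ok&=np.hypot(W[...,0]-x,W[...,1]-y)>.032
k,l,s,c=cv2.connectedComponentsWithStats(ok.astype(np.uint8))
for i in range(1,k):
    if s[i,4]>150: q=W[l==i]; print("obst",c[i].round(),q.min(0).round(3),q.max(0).round(3))
cv2.imwrite("pics/wrist1.png",p)
```

```text
1.0 [0.54981659 0.16909085 0.35832145] [ 0.09  0.11  1.37 -0.    1.66  0.09]
[350.  30.] 1275 [0.5792 0.3361 0.1561] [[0.5795 0.3364 0.155 ]] [0.5797 0.3371] 0.0177
[378. 144.] 1091 [0.6071 0.2366 0.1562] [[0.6072 0.2367 0.155 ]] [0.6075 0.2367] 0.0177
[357. 272.] 893 [0.5908 0.1101 0.1561] [[0.5909 0.1098 0.155 ]] [0.5909 0.109 ] 0.0175
[352. 354.] 698 [0.5874 0.0151 0.156 ] [[0.5873 0.015  0.155 ]] [0.5875 0.0122] 0.0174
obst [541.  29.] [0.71  0.331 0.02 ] [0.91  0.407 0.144]
obst [245. 103.] [0.43 0.25 0.02] [0.498 0.317 0.146]
obst [243. 245.] [0.421 0.075 0.02 ] [0.487 0.14  0.064]
obst [527. 331.] [ 0.847 -0.06   0.02 ] [ 0.869 -0.001  0.041]
obst [305. 434.] [ 0.402 -0.258  0.02 ] [ 0.66  -0.115  0.078]
```

View pics/wrist1.png

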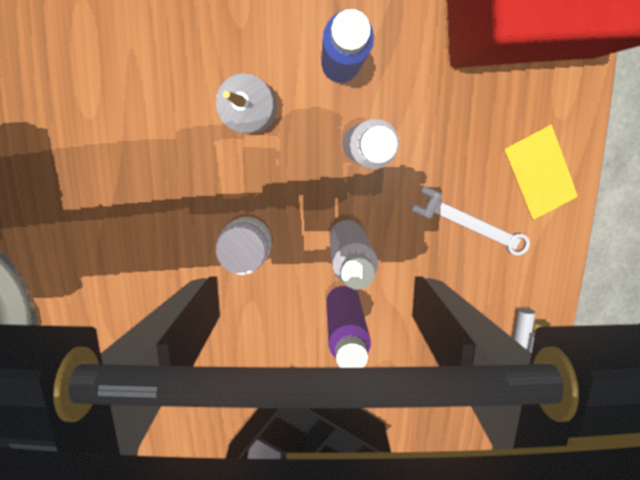

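The wrist view shows plain grey cans with caps at (357,272) and (378,144). The purple can at (350,330) and the blue one at (347,45) stay out of it, and the tin at (243,245) and the oiler at (245,103) are low enough to clear the gripper body. I'll grasp the near can first.

```bash
cat >> h.py <<'E'
GZ=0.105-0.019          # TCP height for a grasp at 105 mm up the can
C=np.array([0.5305,-0.2265]); YAW=np.radians(144.1)
def cell(x,y): return C+np.array([[np.cos(YAW),-np.sin(YAW)],[np.sin(YAW),np.cos(YAW)]])@[x,y]
def say(t): o=arm.get_obs(); print(t,round(o["time_s"],2),o["tcp_pos"].round(4),"F",o["wrist_force"].round(2),"w",round(o["grip_width"],3),"gf",round(o["grip_force"],1)); return o
def pick(x,y,yaw):
    arm.move_ptp([x,y,0.27],down(yaw)); arm.move_l([x,y,GZ],v=0.15); say("at can")
    arm.command_gripper(0.3,25); say("gripped")
    arm.move_l([x,y,0.28],v=0.15); say("lifted")
E
python3 - <<'E'
from h import *
pick(0.591,0.109,0.0)
x,y=cell(.045,-.045); print(x,y)
arm.move_ptp([x,y,0.28],down(YAW-np.pi)); say("above cell")
for n in ("side",):
    p,d=arm.snapshot(n); cv2.imwrite("pics/side1.png",p)
E
```

```text
at can 2.96 [0.5919 0.109  0.0872] F [ 0.6  -0.72  0.83] w 1.002 gf 0.0
gripped 3.67 [0.5911 0.109  0.086 ] F [ 0.5  -0.68 -0.07] w 0.543 gf 25.0
lifted 5.11 [0.5904 0.109  0.2787] F [ 0.06 -0.91 -1.95] w 0.537 gf 25.0
0.5204348822330497 -0.1636613701268287
above cell 6.2 [ 0.5208 -0.1627  0.2799] F [ 1.57  0.11 -0.91] w 0.537 gf 25.0
```

View pics/side1.png

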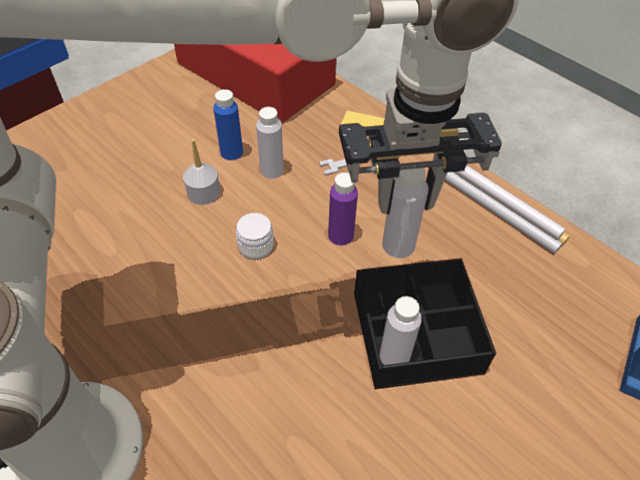

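The can hangs upright at (404,215), above the cell at about (385,290) next to the stowed can at (400,335). I'll lower it and creep to contact.

```bash
cat >> h.py <<'E'
def place(x,y):
    arm.move_l([x,y,GZ+0.05],v=0.12); arm.move_l([x,y,GZ+0.006+0.004],v=0.06); arm.wait(.2)
    f0=np.mean([(arm.wait(.02),arm.get_obs()["wrist_force"])[1] for _ in range(5)],0); print("base",f0.round(2))
    z=GZ+0.010
    while z>GZ-0.001:
        z-=0.001; arm.move_l([x,y,z],v=0.02); arm.wait(.1)
        f=arm.get_obs()["wrist_force"]-f0
        if f[2]>1.5 or np.hypot(f[0],f[1])>6: break
    say("down"); print("df",f.round(2),"zcmd",round(z,4))
    arm.command_gripper(0.72,25); arm.wait(.2); say("open")
    arm.move_l([x,y,0.28],v=0.12); say("up")
E
python3 - <<'E'
from h import *
place(*cell(.045,-.045))
p,d=arm.snapshot("side"); cv2.imwrite("pics/side2.png",p[180:420,300:560].repeat(2,0).repeat(2,1))
E
```

```text
base [-0.12 -0.21 -2.09]
down 10.45 [ 0.5207 -0.1638  0.0919] F [-1.87  0.68  4.93] w 0.535 gf 25.0
df [-1.75  0.89  7.02] zcmd 0.091
open 11.09 [ 0.5204 -0.1637  0.091 ] F [ 0.75 -0.41  0.29] w 0.722 gf 0.0
up 12.82 [ 0.5201 -0.1635  0.2791] F [ 0.1   0.11 -0.7 ] w 0.719 gf 0.0
```

View pics/side2.png

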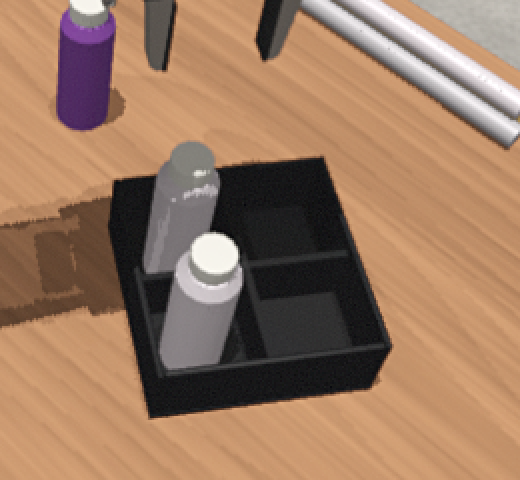

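The first can stands upright on the floor of its cell (crop 190,210). The stowed can is untouched at (205,300), and the two right-hand cells at (280,230) and (300,330) are empty. Now the second can.

Run:
```python
from h import *
arm.command_gripper(1.0)
pick(0.6075,0.2367,0.0)
x,y=cell(-.045,.045); print(x,y)
arm.move_ptp([x,y,0.28],down(YAW-np.pi/2)); say("above cell"); 
place(x,y)
arm.move_ptp([0.5,0.1,0.3],down(0)); say("away")
out=[]
for n in ("side","scene"):
    p,d=arm.snapshot(n); W=cloud(n,d); W[d==0]=np.nan
    m=((W[...,2]>.156)&(W[...,2]<.17)&(np.hypot(*(W[...,:2]-C).transpose(2,0,1))<.12)).astype(np.uint8)
    k,l,s,c=cv2.connectedComponentsWithStats(m)
    for i in range(1,k):
        if s[i,4]>30: 
            q=W[l==i]; w=np.median(q,0); a=w[:2]-C; cs,sn=np.cos(YAW),np.sin(YAW)
            print(n,c[i].round(),s[i,4],w.round(4),"crate",np.round([cs*a[0]+sn*a[1],-sn*a[0]+cs*a[1]],4))
    out.append(p)
cv2.imwrite("pics/final.png",np.hstack([cv2.resize(o[y0:y0+240,x0:x0+260],(390,360)) for o,(x0,y0) in zip(out,[(300,180),(140,40)])]))
```

```text
at can 16.31 [0.6084 0.2369 0.0873] F [-0.49  0.45 -0.47] w 1.002 gf 0.0
gripped 17.02 [0.6076 0.2367 0.086 ] F [ 0.63 -0.05 -0.1 ] w 0.542 gf 25.0
lifted 18.46 [0.6069 0.2366 0.2785] F [ 0.07  0.28 -2.38] w 0.541 gf 25.0
0.5405651177669503 -0.2893386298731713
above cell 20.38 [ 0.5409 -0.2887  0.2799] F [-0.04  0.11 -2.1 ] w 0.542 gf 25.0
base [ 0.15 -0.37 -1.86]
down 24.57 [ 0.541  -0.2896  0.0919] F [-0.7   1.88  5.94] w 0.539 gf 25.0
df [-0.85  2.25  7.8 ] zcmd 0.091
open 25.21 [ 0.5405 -0.2893  0.0909] F [-0.68  0.72 -0.5 ] w 0.719 gf 0.0
up 26.93 [ 0.5402 -0.2891  0.279 ] F [-0.55  0.45  0.49] w 0.718 gf 0.0
away 28.39 [0.5002 0.0994 0.2998] F [-0.84  0.27 -0.12] w 0.72 gf 0.0
side [396. 260.] 339 [ 0.5188 -0.1651  0.1611] crate [ 0.0455 -0.0429]
side [468. 302.] 410 [ 0.5377 -0.2878  0.1613] crate [-0.0418  0.0455]
side [407. 307.] 415 [ 0.4662 -0.2322  0.1613] crate [0.0488 0.0423]
scene [218. 101.] 151 [ 0.5424 -0.2841  0.1618] crate [-0.0434  0.0397]
scene [266. 101.] 173 [ 0.4701 -0.2272  0.1628] crate [0.0485 0.036 ]
scene [259. 124.] 195 [ 0.5226 -0.1608  0.1624] crate [ 0.0449 -0.0486]
```

View pics/final.png

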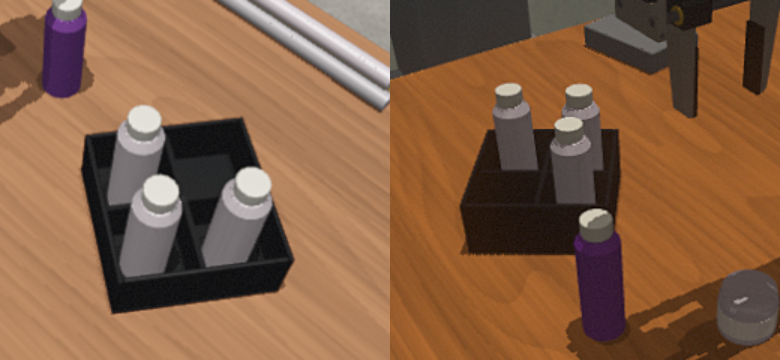

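Both views show three plain cans upright in separate cells (left panel 137,155 / 150,225 / 240,220), with cap tops at 0.161 m. That matches cans standing on the crate floor. The purple can is untouched.

```bash
python3 -c "
from bench import arm
print(arm.sign_off())"
```

```text
the job is handed in; nothing more can be done
None
```

Both spray cans now stand upright on the crate's floor, each in its own previously empty cell; the stowed can is still standing in its cell, and I handed the job in at about 28.5 s of the 59 s allowed.

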